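# Stow the eye loupe in the pop-up tray

### The arm

A 6-joint arm with a two-finger parallel gripper is mounted at the origin on a cart in front of the work surface, level with it; the furniture and walls round the work are solid. World frame = base frame: x ahead of the robot, y to its left, z up, the work surface at z = 0. Lengths are in m, angles in rad, forces in N, time in s.
With the tool pointing down it reaches from about 0.4 to 0.825 m from the base axis. Payload 7 kg.
Tool frame: the origin (TCP) lies between the finger pads; the fingertips stand 8 mm ahead of it and the grasp point (between the pads) lies 11 mm behind it (arm.finger_overhang is the distance from the TCP to the fingertips, in m); z points along the fingers, y is the line along which they close (so a half turn about z gives the same grasp; the last joint's range is limited). The gripper opens to 88 mm and grips with 3 to 60 N. Pads are 19 mm wide; open, the fingers measure 130 mm over their backs; the gripper's body (78 mm by 193 mm) begins 47 mm behind the grasp point.
Start: joints at [1.396, 0.359, 0.012, 0, -1.224, -0.288], TCP at [0.301, 0.604, 0.235] pointing down, gripper open.
Joint ranges: [-3.07, 3.07], [-1.43, 2.12], [-1.02, 1.25], [-3.03, 1.67], [-3.05, -0], [-3.03, 3.03]. Speed limits (rad/s): [2.39, 2.39, 3.01, 3.14, 3.14, 3.14].

### API

Orientations are given as [roll, pitch, yaw] about the fixed x, y, z axes, in that order (R = Rz(yaw) Ry(pitch) Rx(roll)).
In Python, from station import arm gives the robot as it stands.
- The arm moves only by the tool move_arm, never from a script. Its argument "rows" is text: rows parted by semicolons, each of 7 numbers parted by spaces: the turn, a rotation vector about the tool's x, y, z in degrees, then the shift along the tool's x, y, z in m, then the finger opening in m, from 0 to 0.0876. A call has 1 to 8 rows; each row shifts and turns the commanded pose from where the row before left it, along the tool's axes as they then stand; what a row does not reach is not made up. A row lasts 1/8 s, in which the tool goes at most 62.5 mm and 10.7 degrees, less where a joint would pass 70% of its speed; a pose out of reach is approached as far as the arm can. A call is refused whole if a number of a shift passes 0.0625 or a number of a turn 10.7, either way. A call with a gripper value outside its range is refused whole. The fingers move at their own pace and stop on an object; "squeeze" is the grip in N (left out, the last holds). Time passes only in rows, so rows that do not move let the fingers close. It gives the time, the measured TCP pose, the force, the opening and the grip force at its end, in the units of the state.
- arm.get_state(): the state, without advancing time (a new reading comes with each control period).
- arm.grab_frame(name): name is "scene" or "top" or "wrist"; returns (picture, depth): 420x560x3 uint8, blue, green, red; 420x560 float32, m along the optical axis (not along the pixel's ray), 0 where there is no reading.
- arm.camera_model(name): a dict with "mtx" (3x3 intrinsics, pixels), "camera_from_world" (4x4, takes a point from world to camera coordinates); the wrist camera has in their place "mount" (4x4, takes a point from camera to tool coordinates, whose origin is the TCP and whose axes are the flange's). Camera axes: x right, y down, z forward; pixel columns grow to the right and rows downward; lengths in m; the calibration is good to about 2 mm. A picture is of the moment at which its call begins: read the wrist's pose just before it. camera_model takes no time and is no camera call.
- arm.job_done(): hands the job in; it is judged then, once.
The state is a dict: "t": time; "q": joint angles; "qd": joint speeds; "joint_efforts": joint torques, N m; "eef_pos": TCP position; "ee_rot": TCP orientation; "force": force on the tool from outside, world axes, zero at the start; "moment": the same for the moment, N m; "width": finger opening in m; "gripper_force": force on a finger pad.
Only numpy, scipy, OpenCV 4.12 (cv2) and the standard library are available. Lean on these libraries where they do the work, as an engineer would, in place of code of your own. Each camera call takes 0.05 s, during which the arm holds its last target. There are 200 camera calls.

### The job

Put the black eye loupe away: stand it in the pop-up tray that is raised, then press that tray down into its push-push latch and let go, so that it stays latched down with the loupe in it. Leave the other tray latched as it is.

Things in the scene. Friction and masses are not known exactly. Their poses are not given: they have to be found in the camera images.
- loupe: black eye loupe, a round waisted cup 35 mm across and 26 mm high, standing on the bench; it is always upright. Origin: centre of its underside, z up. 45 g.
- raised_tray_well (a point): centre of the floor of the raised tray's well; moves with the tray; z up, x, y turn with the dock. Well 62 (x) x 86 (y) mm inside, 18 deep, walls 3: the loupe may stand anywhere in it. At its +x end (away from the robot) the tray has a solid flat ribbed press block, 29 (x) x 92 (y) mm, level with the rims: its middle is 47 mm along +x from this point and 18 mm above it.
- raised_tray (a joint): depth of that tray, m: 0 raised (well floor 38, rims 56 mm above the bench), about 0.013 latched, 0.020 bottom stop. A spring lifts it with 3 N at 0, 7 N at the stop. Push-push: pressed to the stop and let go it rises to 0.013 and stays; let go from less deep it springs back to 0. A second press to the stop would release it.
- shut_tray (a joint): same depth for the empty tray of the other dock: 0.013, latched from the start, rims 9 mm above its housing. The two docks are alike: an aluminium tray 94 (x) x 92 (y) mm in an open grey housing 112 x 110 mm, 34 mm high, fixed on the bench; only the raised tray stands 22 mm above its housing. Which dock is left or right varies.
Mind the look-alikes: they are no part of the job. What is meant by the loupe is not orange, and is the smaller of those in its own colour.

How it is judged:
By the outcome, as a careful person would: the job done as asked, in the order asked, and still so for the second after the job is handed in, with the robot touching nothing.
It also fails if it takes over 43 s, if anything falls off the work surface, if the arm or the gripper's body presses on something with over 40 N, if the wrist force passes 120 N, or if a joint passes its speed limit or range.

## Working session

There is one attempt and no reset: what is moved stays moved. The work goes in short steps, Python scripts to look and compute and a tool call to move; the robot and the scene stay as the last step left them, time stands still between calls to the robot, and variables do not carry over. Pictures are saved under pics/ and viewed, at most 10 in all, crops included, and the job is handed in when it is done.

Besides the shell and the picture viewer there is one more tool, called after "Call:" by a JSON object that holds its "fn" and its "kwargs", one argument or row to a line. move_arm: Moves the arm, as the interface text tells. Its arguments: {"type":"object","properties":{"rows":{"type":"string"},"squeeze":{"type":"number"}},"required":["rows"]}

```bash
mkdir -p pics
cat > h.py <<'E'
import numpy as np, cv2
from station import arm
def grab(n,f):
    im,d=arm.grab_frame(n); cv2.imwrite('pics/'+f+'.png',im); np.savez('pics/'+f+'.npz',im=im,d=d); return im,d
def world(n,u,v,d=None,z=None):
    m=arm.camera_model(n);K=np.array(m['mtx'])
    if n=='wrist':
        raise SystemExit
    T=np.linalg.inv(np.array(m['camera_from_world']))
    r=np.linalg.inv(K)@np.array([u,v,1.]); o=T[:3,3]; w=T[:3,:3]@r
    s=d if d is not None else (z-o[2])/w[2]
    return o+s*w
E
python3 - <<'E'
from h import *
grab('top','top1'); grab('scene','sc1'); print(arm.get_state())
E
```

```text
{'t': 0.1, 'q': array([ 1.39607877e+00,  3.59280316e-01,  1.11808095e-02, -2.85650821e-04,
       -1.22409274e+00, -2.88067765e-01]), 'qd': array([ 0.00087635, -0.00170113,  0.00275   ,  0.00182356,  0.00037384,
       -0.00077151]), 'joint_efforts': array([-6.45141772e-04, -5.84163952e+01,  2.93754315e+01,  7.01553002e+00,
        1.02662118e-02, -4.93181142e-05]), 'eef_pos': array([0.30121222, 0.60361207, 0.23375629]), 'ee_rot': array([ 3.14017796e+00, -1.39129966e-04, -4.62882474e-01]), 'force': array([ 0.44303804, -0.20682451,  0.56264018]), 'moment': array([-0.01031782,  0.02902457, -0.01295205]), 'gripper_force': 0.0, 'width': 0.08757129824671916}
```

View pics/top1.png

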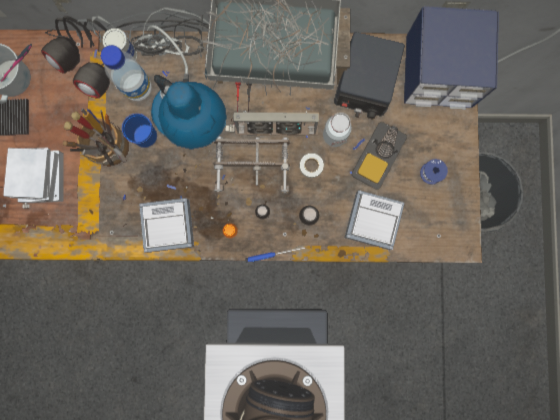

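View pics/sc1.png

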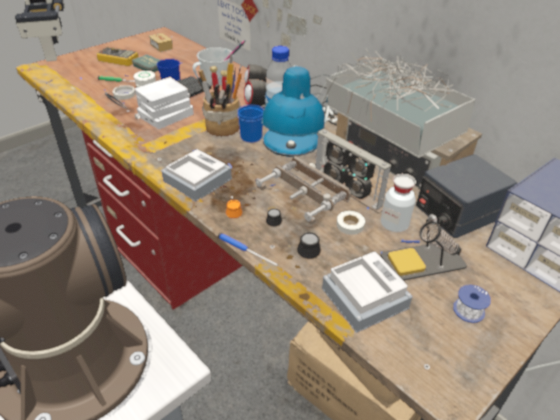

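The top view shows the small black loupe near (262,211), a bigger black one near (310,214) and an orange one at (230,230). The docks are near (166,225) and (376,218), and the right one looks raised. I'll measure these next.

Run:
```python
from h import *
z=np.load('pics/top1.npz');im,d=z['im'],z['d']
m=arm.camera_model('top');K=np.array(m['mtx']);T=np.linalg.inv(np.array(m['camera_from_world']))
v,u=np.mgrid[:420,:560]
P=(np.stack([(u-K[0,2])/K[0,0],(v-K[1,2])/K[1,1],np.ones_like(d)],-1)*d[...,None])@T[:3,:3].T+T[:3,3]
print(T.round(3),K[0,0])
for n,(a,b) in dict(table=(200,235),small=(262,211),big=(310,214),orange=(230,230),L=(166,228),Lblk=(163,210),R=(374,222),Rblk=(380,202),base=(275,395)).items(): print(n,P[b,a].round(3))
for n,(x0,x1) in dict(L=(130,205),R=(335,415)).items():
    sub=np.zeros(d.shape,bool);sub[185:262,x0:x1]=1
    print(n,'z pct',np.percentile(P[sub][:,2],[50,60,70,80,90,97]).round(3))
    h=sub&(P[...,2]>(.02))&(P[...,2]<.075)
    c=max(cv2.findContours(h.astype(np.uint8),0,1)[0],key=cv2.contourArea)
    pts=P[h][:,:2]; print(n,'housing rect',cv2.minAreaRect(pts.astype(np.float32)),pts.shape)
    h2=sub&(P[...,2]>.05)&(P[...,2]<.075)
    if h2.sum()>20: print('tray rect',cv2.minAreaRect(P[h2][:,:2].astype(np.float32)),np.median(P[h2][:,2]))
g=cv2.cvtColor(im,cv2.COLOR_BGR2GRAY)
for n,(a,b) in dict(small=(262,211),big=(310,214)).items():
    h=np.zeros(d.shape,bool);h[b-14:b+15,a-14:a+15]=1;h&=(P[...,2]>.013)
    q=P[h];print(n,h.sum(),q.min(0).round(3),q.max(0).round(3))
big=np.hstack([cv2.resize(im[180:265,x:x+90],None,fx=4,fy=4,interpolation=2) for x in(125,330)]);cv2.imwrite('pics/c1.png',big)
```

```text
[[ 1.000e-02 -9.950e-01  9.400e-02  3.380e-01]
 [-1.000e+00 -1.000e-02  1.000e-03 -1.200e-02]
 [-0.000e+00 -9.400e-02 -9.960e-01  1.192e+00]
 [ 0.000e+00  0.000e+00  0.000e+00  1.000e+00]] 510.45103495445903
table [0.401 0.177 0.003]
small [0.456 0.032 0.022]
big [ 0.45  -0.078  0.029]
orange [0.411 0.105 0.025]
L [0.415 0.252 0.023]
Lblk [0.454 0.255 0.042]
R [ 0.432 -0.223  0.035]
Rblk [ 0.476 -0.234  0.055]
base [ 0.102 -0.004  0.252]
L z pct [0.003 0.021 0.025 0.032 0.04  0.043]
L housing rect ((0.4211629033088684, 0.2523369789123535), (0.11229272931814194, 0.11183670908212662), 7.609145641326904) (2367, 2)
R z pct [0.001 0.005 0.034 0.038 0.053 0.057]
R housing rect ((0.4379981756210327, -0.22605150938034058), (0.11047456413507462, 0.11246760189533234), 75.18600463867188) (2349, 2)
tray rect ((0.43785908818244934, -0.22603736817836761), (0.0930965393781662, 0.09428078681230545), 75.63265991210938) 0.05506219951788471
small 134 [ 0.338 -0.012  0.013] [0.47  0.046 1.192]
big 267 [ 0.338 -0.098  0.013] [ 0.47  -0.012  1.192]
```

View pics/c1.png

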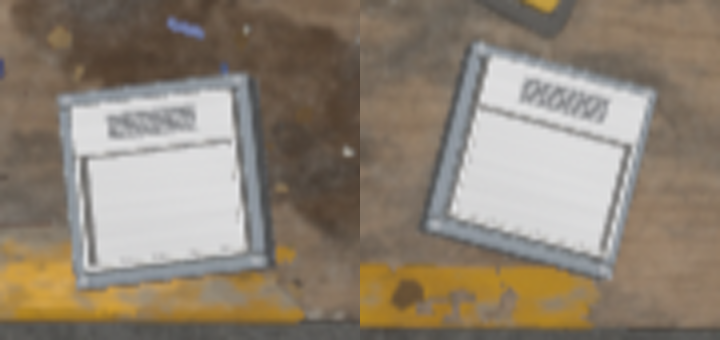

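The raised dock is the right one. Its tray centre is (0.438,-0.226), its yaw about -14.4°, and its rims at 0.055 (0.056 expected). The loupe is near (0.456,0.031). I'll turn to the dock yaw and move over the loupe.

Call:
{"fn": "move_arm", "kwargs": {
  "rows": "0 0 -6 0 0 0 0.0876;0 0 -6.1 0 0 0 0.0876;0 0 0 0.0244 0.0431 0 0.07;0 0 0 0.0244 0.0431 0 0.07;0 0 0 0.0244 0.0431 0 0.07;0 0 0 0.0244 0.0431 0 0.07;0 0 0 0.0244 0.0431 0 0.07;0 0 0 0.0244 0.0431 0 0.07"
}}

```text
t: 1.1
eef_pos: [0.3788, 0.3153, 0.2344]
ee_rot: [3.141, 0.0, -0.251]
force: [0.9, 0.5, 0.3]
width: 0.07
gripper_force: 0.0
```

Call:
{"fn": "move_arm", "kwargs": {
  "rows": "0 0 0 0.0244 0.0431 0 0.07;0 0 0 0.0244 0.0431 0 0.07;0 0 0 0.0244 0.0431 0 0.07;0 0 0 0.0244 0.0431 0 0.07;0 0 0 0.0244 0.0431 0 0.07;0 0 0 0.0244 0.0431 0 0.07;0 0 0 0 0 0 0.07;0 0 0 0 0 0 0.07"
}}

```text
t: 2.1
eef_pos: [0.456, 0.03, 0.2344]
ee_rot: [3.141, 0.0, -0.253]
force: [-0.1, 1.0, 0.4]
width: 0.0699
gripper_force: 0.0
```

Run:
```python
from h import *
s=arm.get_state();print(s['eef_pos'],s['ee_rot'],s['q'])
print(np.array(arm.camera_model('wrist')['mount']).round(3))
grab('wrist','w1')
z=np.load('pics/top1.npz');d=z['d']
```

```text
[0.45599113 0.02999142 0.23435661] [ 3.14149410e+00  4.00589581e-04 -2.52792998e-01] [ 4.98629317e-01 -8.63392951e-03 -4.45003228e-01 -2.22248967e-04
 -1.13478704e+00  8.19467929e-01]
[[-0.    -0.958 -0.287  0.078]
 [ 1.    -0.     0.001  0.001]
 [-0.001 -0.287  0.958 -0.151]
 [ 0.     0.     0.     1.   ]]
```

View pics/w1.png

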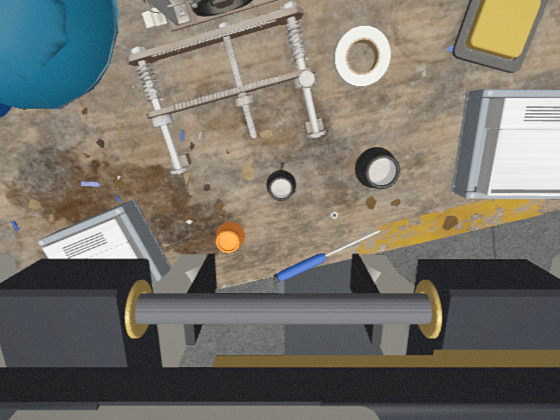

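The wrist view shows the small black loupe at (281,185), the big one at (378,168) and the orange one at (228,238). Next I'll locate the loupe rim.

```bash
cat >> h.py <<'E'
def wcloud(s,d):
    from scipy.spatial.transform import Rotation as R
    m=arm.camera_model('wrist');K=np.array(m['mtx']);M=np.array(m['mount'])
    v,u=np.mgrid[:420,:560]
    C=np.stack([(u-K[0,2])/K[0,0],(v-K[1,2])/K[1,1],np.ones_like(d)],-1)*d[...,None]
    W=R.from_euler('xyz',s['ee_rot']).as_matrix()
    return (C@M[:3,:3].T+M[:3,3])@W.T+s['eef_pos']
E
python3 - <<'E'
from h import *
z=np.load('pics/w1.npz');d=z['d'];P=wcloud(arm.get_state(),d)
print('bench',P[205,330],P[150,220])
for n,(a,b,r) in dict(small=(281,185,25),big=(378,168,35)).items():
    h=np.zeros(d.shape,bool);h[b-r:b+r,a-r:a+r]=1
    h&=(P[...,2]>.008)&(P[...,2]<.08)&(d>0)
    q=P[h];zt=np.percentile(q[:,2],98);t=q[q[:,2]>zt-.004]
    print(n,zt,'all',cv2.minEnclosingCircle(q[:,:2].astype(np.float32)),'top',cv2.minEnclosingCircle(t[:,:2].astype(np.float32)))
E
```

```text
bench [ 0.41610258 -0.01891499 -0.00053449] [5.11010450e-01 8.88976655e-02 1.75580113e-04]
small 0.027499751242448463 all ((0.4563795328140259, 0.03219815716147423), 0.016528163105249405) top ((0.4560934901237488, 0.03241143003106117), 0.014132619835436344)
big 0.03640901748508061 all ((0.44877538084983826, -0.07696326822042465), 0.022967452183365822) top ((0.4491187632083893, -0.07696371525526047), 0.019127970561385155)
```

Call:
{"fn": "move_arm", "kwargs": {
  "rows": "0 0 0 0 -0.002 0.04 0.07;0 0 0 0 0 0.05 0.07;0 0 0 0 0 0.05 0.07;0 0 0 0 0 0.04 0.07;0 0 0 0 0 0.025 0.07;0 0 0 0 0 0.014 0.07;0 0 0 0 0 0 0.07;0 0 0 0 0 0 0.07",
  "squeeze": 15
}}

```text
t: 3.15
eef_pos: [0.457, 0.033, 0.0161]
ee_rot: [-3.141, -0.001, -0.25]
force: [0.2, -0.2, 0.5]
width: 0.0699
gripper_force: 0.0
```

Call:
{"fn": "move_arm", "kwargs": {
  "rows": "0 0 0 0 0 0 0.02;0 0 0 0 0 0 0.02;0 0 0 0 0 0 0.02;0 0 0 0 0 0 0.02;0 0 0 0 0 0 0.02;0 0 0 0 0 0 0.02"
}}

```text
t: 3.9
eef_pos: [0.4567, 0.032, 0.0156]
ee_rot: [3.142, -0.0, -0.252]
force: [0.2, -0.3, 0.6]
width: 0.0302
gripper_force: 14.9
```

Call:
{"fn": "move_arm", "kwargs": {
  "rows": "0 0 0 0 0 -0.02 0.02;0 0 0 0 0 -0.05 0.02;0 0 0 0 0 -0.05 0.02;0 0 0 0 0 -0.06 0.02;0 0 0 0.0055 0.0424 0 0.02;0 0 0 0.0055 0.0424 0 0.02;0 0 0 0.0055 0.0424 0 0.02;0 0 0 0.0055 0.0424 0 0.02"
}}

```text
t: 4.9
eef_pos: [0.4352, -0.1388, 0.1956]
ee_rot: [-3.141, -0.0, -0.251]
force: [1.6, -0.2, -1.3]
width: 0.0305
gripper_force: 14.8
```

Call:
{"fn": "move_arm", "kwargs": {
  "rows": "0 0 0 0.0055 0.0424 0 0.02;0 0 0 0.0055 0.0424 0 0.02;0 0 0 0 0 0 0.02;0 0 0 0 0 0 0.02;0 0 0 0 0 0 0.02"
}}

```text
t: 5.52
eef_pos: [0.4254, -0.2218, 0.1955]
ee_rot: [-3.141, 0.0, -0.251]
force: [0.6, 0.2, 0.2]
width: 0.0302
gripper_force: 14.8
```

Run:
```python
from h import *
s=arm.get_state();im,d=grab('wrist','w2');P=wcloud(s,d);print(s['eef_pos'],s['ee_rot'])
h=(d>0)&(P[...,2]>.050)&(P[...,2]<.062)&(np.hypot(P[...,0]-.438,P[...,1]+.226)<.075)
print(h.sum(),cv2.minAreaRect(P[h][:,:2].astype(np.float32)),np.median(P[h][:,2]))
f=(d>0)&(P[...,2]>.034)&(P[...,2]<.042)&(np.hypot(P[...,0]-.4254,P[...,1]+.2228)<.05)
print(f.sum(),cv2.minAreaRect(P[f][:,:2].astype(np.float32)))
```

```text
[ 0.42538742 -0.22182492  0.19552987] [-3.14147917e+00  3.89761827e-05 -2.50643505e-01]
4587 ((0.43692296743392944, -0.22709879279136658), (0.09217903017997742, 0.09424000978469849), 75.19254302978516) 0.05633089226188509
5586 ((0.42356979846954346, -0.21978044509887695), (0.09420648217201233, 0.05984446778893471), 75.63948822021484)
```

View pics/w2.png

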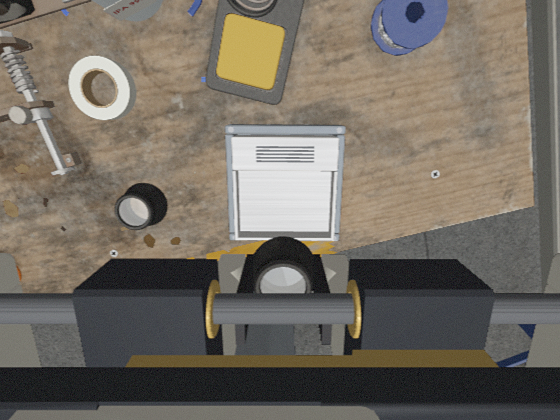

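The held loupe shows at (285,275), with the raised tray ahead and below it at (285,185). Both views put the tray within 1.5 mm of the same place. Lowering into the well.

Call:
{"fn": "move_arm", "kwargs": {
  "rows": "0 0 0 0 0.0015 0.03 0.02;0 0 0 0 0 0.04 0.02;0 0 0 0 0 0.03 0.02;0 0 0 0 0 0.02 0.02;0 0 0 0 0 0.012 0.02;0 0 0 0 0 0.008 0.02;0 0 0 0 0 0 0.02;0 0 0 0 0 0 0.02"
}}

```text
t: 6.58
eef_pos: [0.4254, -0.224, 0.0562]
ee_rot: [-3.142, -0.001, -0.251]
force: [0.4, -0.6, -0.5]
width: 0.0305
gripper_force: 14.8
```

Call:
{"fn": "move_arm", "kwargs": {
  "rows": "0 0 0 0 0 0.0015 0.02;0 0 0 0 0 0 0.02;0 0 0 0 0 0 0.038;0 0 0 0 0 0 0.038;0 0 0 0 0 0 0.038;0 0 0 0 0 -0.01 0.038;0 0 0 0 0 -0.02 0.038;0 0 0 0 0 -0.05 0.038"
}}

```text
t: 7.58
eef_pos: [0.4234, -0.2237, 0.1338]
ee_rot: [3.141, 0.004, -0.252]
force: [1.3, 0.1, 0.8]
width: 0.038
gripper_force: 0.0
```

Call:
{"fn": "move_arm", "kwargs": {
  "rows": "0 0 0 0 0 -0.05 0.038;0 0 0 -0.02 0 -0.01 0;0 0 0 0 0 0 0;0 0 0 0 0 0 0"
}}

```text
t: 8.07
eef_pos: [0.4056, -0.219, 0.1942]
ee_rot: [-3.142, -0.0, -0.251]
force: [-0.3, 0.3, -0.4]
width: 0.0132
gripper_force: 0.0
```

Run:
```python
from h import *
s=arm.get_state();im,d=grab('wrist','w3');print(s['eef_pos'],s['width'])
P=wcloud(s,d)
h=(d>0)&(P[...,2]>.050)&(P[...,2]<.062)&(np.hypot(P[...,0]-.471,P[...,1]+.235)<.02)
print(h.sum(),np.median(P[h],0))
```

```text
[ 0.40561498 -0.21896769  0.1941999 ] 0.013233781233358036
1493 [ 0.46959672 -0.23451541  0.05658435]
```

View pics/w3.png

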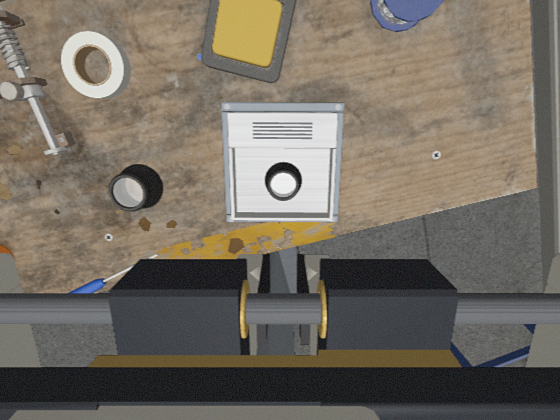

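The loupe stands in the well at (284,182), clear of the walls. Next I'll close the fingers over the press block.

Call:
{"fn": "move_arm", "kwargs": {
  "rows": "0 0 0 0.034 -0.0005 0 0;0 0 0 0.033 -0.0005 0 0;0 0 0 0 0 0.04 0;0 0 0 0 0 0.04 0;0 0 0 0 0 0.03 0;0 0 0 0 0 0.01 0;0 0 0 0 0 0 0;0 0 0 0 0 0 0"
}}

```text
t: 9.12
eef_pos: [0.4716, -0.2349, 0.0751]
ee_rot: [3.142, -0.002, -0.251]
force: [0.5, 0.5, 0.0]
width: 0.0005
gripper_force: 0.0
```

Call:
{"fn": "move_arm", "kwargs": {
  "rows": "0 0 0 0 0 0.005 0;0 0 0 0 0 0.005 0;0 0 0 0 0 0.005 0;0 0 0 0 0 0.005 0;0 0 0 0 0 0.005 0;0 0 0 0 0 0.002 0;0 0 0 0 0 0 0;0 0 0 0 0 0 0"
}}

```text
t: 10.12
eef_pos: [0.471, -0.2347, 0.0472]
ee_rot: [-3.142, -0.001, -0.251]
force: [1.2, 1.0, 5.0]
width: 0.0003
gripper_force: 2.2
```

Call:
{"fn": "move_arm", "kwargs": {
  "rows": "0 0 0 0 0 0.001 0;0 0 0 0 0 0.001 0;0 0 0 0 0 0.001 0;0 0 0 0 0 0 0;0 0 0 0 0 0 0"
}}

```text
t: 10.75
eef_pos: [0.471, -0.2347, 0.0443]
ee_rot: [-3.142, -0.001, -0.251]
force: [0.5, 0.4, 4.9]
width: 0.0006
gripper_force: 2.5
```

Call:
{"fn": "move_arm", "kwargs": {
  "rows": "0 0 0 0 0 0.001 0;0 0 0 0 0 0.001 0;0 0 0 0 0 0 0;0 0 0 0 0 0 0"
}}

```text
t: 11.25
eef_pos: [0.4712, -0.2348, 0.0439]
ee_rot: [3.141, -0.002, -0.251]
force: [-3.8, 4.2, 22.7]
width: 0.0004
gripper_force: 11.3
```

The force jumped to 23 N, so the tray is on its stop. I'll release straight up.

Call:
{"fn": "move_arm", "kwargs": {
  "rows": "0 0 0 0 0 -0.003 0;0 0 0 0 0 -0.005 0;0 0 0 0 0 -0.01 0;0 0 0 0 0 -0.03 0;0 0 0 0 0 -0.05 0;0 0 0 -0.03 0 -0.05 0;0 0 0 -0.03 0 0 0;0 0 0 0 0 0 0"
}}

```text
t: 12.25
eef_pos: [0.4105, -0.2193, 0.1909]
ee_rot: [-3.141, -0.001, -0.252]
force: [0.0, -1.1, 0.3]
width: 0.0003
gripper_force: 0.0
```

Run:
```python
from h import *
s=arm.get_state();im,d=grab('wrist','w4');print(s['eef_pos'],s['force'])
P=wcloud(s,d)
h=(d>0)&(np.hypot(P[...,0]-.471,P[...,1]+.235)<.012)
print('block z',h.sum(),np.median(P[h],0))
h=(d>0)&(np.hypot(P[...,0]-.425,P[...,1]+.223)<.03)&(P[...,2]>.04)
print('loupe',h.sum(),P[h].mean(0),P[h].max(0))
grab('scene','sc2')
cv2.imwrite('pics/v4.png',np.vstack([im[80:260,130:430],cv2.imread('pics/sc2.png')[150:340,150:450]]))
```

```text
[ 0.41054445 -0.21931384  0.19085104] [ 0.047676   -1.05179862  0.29264198]
block z 611 [ 0.4711832  -0.23504704  0.0434038 ]
loupe 37179 [ 0.4363587  -0.22596312  0.27090065] [ 0.45284183 -0.19622269  0.29660975]
```

View pics/v4.png

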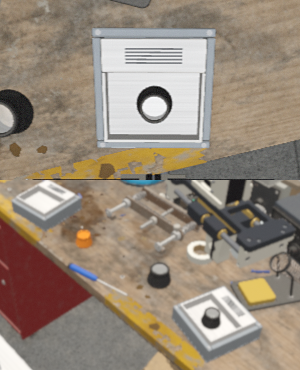

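The block top is at 43.4 mm, which matches a latched depth of 0.013. In both crops the loupe stands in the well, at (154,103) and (211,317), and the other dock is untouched. Handing in.

```bash
python3 -c "
from station import arm
print(arm.job_done())"
```

```text
the job is handed in; nothing more can be done
None
```

The black loupe stands in the right-hand tray, which is now latched down at about 13 mm; the other tray was left alone, and the job was handed in at about 12 s.

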